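# Lock the corkscrew box under its bridge with the spring plunger

## Task

Take the long wooden box out of the open-ended riser and slide it, plain end first, under the low white bridge until it is fully home against the back wall, leaving the end with the brass catch sticking out. Then pull up the black knob of the spring plunger on the swing arm, turn the arm anticlockwise (seen from above) to the next hole, so that it lies across the box's catch end, and let the pin snap fully down into that hole. Leave everything else standing where it is.

Things in the scene. Friction and masses are not known exactly. Their poses are not given: they have to be found in the camera images.
- box_center (a point): Centre, half-way up, of the loose wooden box (170 x 50 x 44 mm, 0.2 to 0.4 kg, lid stays shut). x runs along the 170 mm from the brass-catch end (-x) to the plain end (+x); z up. It starts on the table, catch end inside the riser, plain end sticking out 80 to 90 mm: only that end can be gripped at first, and only the other once under the bridge, so it must be put down and regrasped.
- box_catch (a point): Middle of the box's catch end face, 85 mm from its centre along the box's -x.
- riser: Fixed wooden cubby with a roof, closed at its -x end, open at its +x end. It covers x -170 to -60 mm and y -58 to 58 mm of its own frame (origin: a point on the table 60 mm outside its open end, z up). Opening 100 mm wide, 68 mm high; roof top 80 mm above the table, with coaster and tumbler on it.
- keeper: Fixed keeper; origin on the table in the middle of the mouth of its low white bridge, x into the bay, z up, y to the left. The bay has walls, roof and back wall but no floor: y -29 to 29 mm, x 0 to 120 mm (back wall's face), roof underside 55 and top 61 mm above the table. At y 60 to 260 mm stand a post and a 30 mm high steel index plate with three holes, on which an arm swings.
- bay_home (a point): Where the box's centre lies when it is fully home, plain end on the bay's back wall: 35 mm inside the mouth, 22 mm above the table, with the box's x axis along the keeper's x; 50 mm of the catch end then stick out of the mouth.
- pivot (a point): Top of the post on whose vertical axis the swing arm turns, 56 mm above the table; at x = -66, y = 160 mm of the keeper's frame. All holes lie 85 mm from this axis.
- next_hole (a point): Mouth of the next hole, the goal for the pin, in the plate's top 30 mm above the table; at x = -66, y = 75 mm of the keeper's frame. With the pin in it the arm points along the keeper's -y, across the box's end. The pin starts in the hole at x = -146, y = 131 mm; the third hole, at x = -121, y = 225 mm, is not to be used.
- keeper_arm (a joint): Angle of the swing arm about its post: 0 at the start, when it points 160 degrees clockwise from the keeper's x axis; grows anticlockwise seen from above. Holes at -1.222, 0 and 1.222 rad (goal 1.222). Little friction once the pin is up.
- keeper_tip (a point): Outer end of the swing arm, a bar 14 mm wide, 180 mm from the post's axis; bar top 44 mm above the table, underside 34 mm, but the last 52 mm form a pad reaching down to 12 mm. It starts at x = -235, y = 98 mm of the keeper's frame, beside the way into the bay.
- plunger (a joint): Lift of the spring plunger: 0 with the pin fully down in a hole, at most 18 mm. Up 12 mm or more the arm is free to turn. Let go between holes, the round-nosed 10 mm pin rides on the plate at about 11 mm and snaps in over a hole (13 mm). The spring pushes down with 5 N, rising to 11 N.
- knob (a point): Centre of the grip of the plunger's upright black knob, carried on the arm 85 mm from the post's axis: 24 mm across from 54 to 82 mm above the table, then a 32 mm flange up to 88 mm; this point is 69 mm up while the pin is down. Pulled straight up and moved round the post it carries the arm along.
- decanter: Bystander: empty glass decanter, 92 mm across, 205 mm tall; origin at its foot.
- tumbler: Bystander: clear acrylic tumbler, 68 mm across, 85 mm tall, on the coaster on the riser's roof (rim 170 mm above the table); origin at its foot.
- coaster: Bystander: red silicone coaster, 84 mm across, 5 mm thick, on the riser's roof.
- stopper: Bystander: steel bottle stopper, 38 mm across, 50 mm tall, near the box's plain end; origin at its foot.
- jar: Bystander: amber jar, 54 mm across, 75 mm tall, beside the bridge; origin at its foot.
- mill: Bystander: dark wooden pepper mill, 54 mm across, 128 mm tall, between bridge and post; origin at its foot.
- ramekin: Bystander: white ramekin, 76 mm across, 45 mm tall, beside the riser; origin at its foot.
Not all that is in view belongs to the job. What is shaped like the part that bears box_center but red is not meant.

How it is judged:
By the outcome, as a careful person would: the job done as asked, in the order asked, and still so for the second after the job is handed in, with the robot touching nothing.
It also fails if it takes over 67 s, if anything falls off the work surface, if the arm or the gripper's body presses on something with over 40 N, if the wrist force passes 120 N, or if a joint passes its speed limit or range.

## Robot

A 7-joint arm with a two-finger parallel gripper is mounted at the origin on the work surface. World frame = base frame: x ahead of the robot, y to its left, z up, the work surface at z = 0. Lengths are in m, angles in rad, forces in N, time in s.
With the tool pointing down it reaches from about 0.425 to 0.8 m from the base axis. Payload 8.3 kg.
Tool frame: the origin (TCP) lies between the finger pads; the fingertips stand ahead of it and the grasp point (between the pads) lies 8 mm behind it (tip_extent is the z of the fingertips in the tool frame, in m); z points along the fingers, x is the direction in which the jaws open and shut, and the axes are right-handed (so a half turn about z gives the same grasp; the last joint's range is limited). The gripper opens to 85 mm and grips with 20 to 120 N. Pads are 22 mm wide; open, the fingers measure 114 mm over their backs; the gripper's body (76 mm by 85 mm) begins 54 mm behind the grasp point. The pads swing forward as they close: fully open they stand 13 mm farther back than shut.
Start: joints at [-1.308, 0.383, 0.016, 1.37, -0.006, 1.388, -0.046], TCP at [0.2, 0.592, 0.217] pointing down, gripper open.
Joint ranges: [-2.95, 2.95], [-0.25, 2.06], [-1.52, 1.56], [0.18, 2.33], [-1.44, 4.58], [0.02, 2.06], [-3.01, 3.01]. Speed limits (rad/s): [2.39, 2.39, 3.01, 3.01, 3.14, 3.14, 3.14].

## Interface

Orientations are given as a unit quaternion [x, y, z, w].
In Python, from workcell import reach, movel, movej, let_go, gripper_close, pause, ik, read_camera, camera_params, IKError, hand_in, current_t, current_joint_positions, current_qvel, current_joint_torque, current_ee_pos, current_tcp_rot, current_ft_force, current_ft_torque, current_finger_gap, tip_extent gives the robot as it stands. Calls block until the motion is done:
- reach(position, orientation): joint-space move of the TCP to a pose.
- movel(position, orientation=None, max_speed=0.15): straight line of the TCP; orientation=None keeps the orientation; max_speed is the mean speed in m/s.
- movej(angles): joint-space move.
- let_go() and gripper_close(squeeze=None): open the fingers fully, or close them until they stop; squeeze is the grip in N (None keeps the last).
- pause(seconds).
- ik(position, orientation): joint angles nearest the present ones, or None.
- read_camera(name): name is "scene" or "top"; returns the picture (420x560x3 uint8, red, green, blue); there is no depth.
- camera_params(name): a dict with "fx", "fy", "cx", "cy" (pixels), "xyz" and "rotation" of the camera in the world. Camera axes: x right, y up, looking along -z (the intrinsics and any distortion apply to the point x, -y, -z); pixel columns grow to the right and rows downward; lengths in m; the calibration is good to about 2 mm. A picture is of the moment at which its call begins. camera_params takes no time and is no camera call.
A pose or a line that the arm cannot do raises IKError and nothing moves.
- hand_in(): hands the job in, once; it reports no verdict.
Readings, each from a call of its own:
- current_t(): time.
- current_joint_positions(): joint angles.
- current_qvel(): joint speeds.
- current_joint_torque(): joint torques, N m.
- current_ee_pos(): TCP position.
- current_tcp_rot(): TCP orientation.
- current_ft_force(): force on the tool from outside, world axes, zero at the start.
- current_ft_torque(): the same for the moment, N m.
- current_finger_gap(): opening from 0.0 (shut) to 1.0 (fully open).
Only numpy, scipy, OpenCV 4.12 (cv2) and the standard library are available. Lean on these libraries where they do the work, as an engineer would, in place of code of your own. Each camera call takes 0.05 s, during which the arm holds its last target. There are 200 camera calls.

## Working session

There is one attempt and no reset: what is moved stays moved. The work goes in short steps, each a Python script; the robot and the scene stay as the last script left them, time stands still between calls to the robot, and variables do not carry over. Pictures are saved under pics/ and viewed, about 8 in all and at most 12, crops included, and the job is handed in when it is done.

```bash
ls; mkdir -p pics; python3 - <<'E'
from workcell import *
import cv2
for n in("scene","top"):
    p=camera_params(n);print(n,p)
    cv2.imwrite(f"pics/{n}0.png",cv2.cvtColor(read_camera(n),cv2.COLOR_RGB2BGR))
print(current_t(),current_ee_pos(),current_tcp_rot(),current_finger_gap(),current_ft_force(), tip_extent() if callable(tip_extent) else tip_extent)
E
```

```text
pics
scene {'fx': 386.5012544013909, 'fy': 386.5012544013909, 'cx': 281.55022965595555, 'cy': 212.434313901869, 'xyz': array([0.9723732 , 0.70197862, 0.68032193]), 'rotation': array([0.12955003, 0.42217366, 0.86283136, 0.2459842 ])}
top {'fx': 485.92232738310014, 'fy': 485.92232738310014, 'cx': 282.04186460420254, 'cy': 207.49705594960088, 'xyz': array([0.26667399, 0.06675842, 1.36299797]), 'rotation': array([-0.07672458,  0.07997364,  0.72322357, -0.68166357])}
0.1 [0.19985019 0.59169506 0.21607505] [ 8.12406873e-01  5.83090304e-01 -7.06456432e-04  5.20849283e-04] 0.9983419221399494 [-0.29296663 -0.51083714 -0.28086657] 0.011
```

View pics/scene0.png

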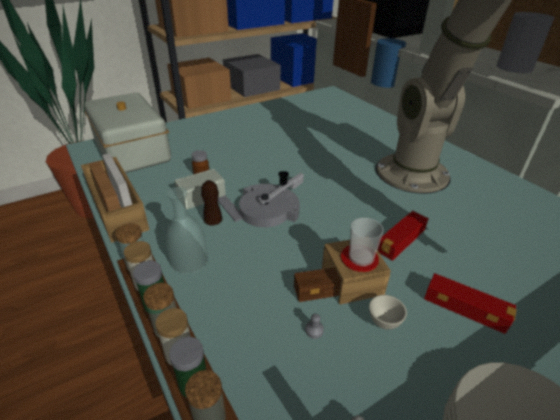

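View pics/top0.png

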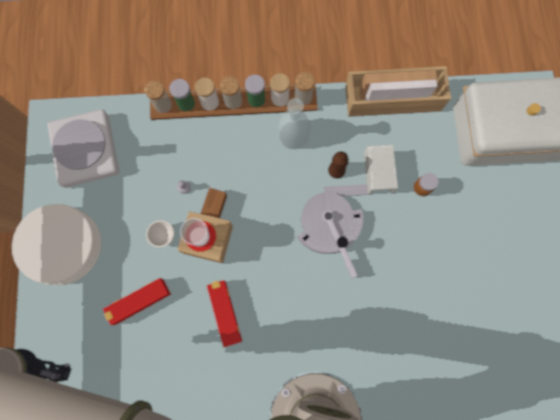

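Top view: box end is at (214,202), riser at (206,237), bridge at (381,168), plate at (331,222), and knob at (342,242). The red decoys lie apart from these. Next I'll zoom in for measurement.

```bash
cat > h.py <<'E'
import numpy as np, cv2
from scipy.spatial.transform import Rotation as R
from workcell import *
class Cam:
    def __init__(s,n):
        p=camera_params(n); s.f=p['fx'];s.c=np.array([p['cx'],p['cy']]);s.o=np.array(p['xyz']);s.R=R.from_quat(p['rotation']).as_matrix()
    def ray(s,uv):
        d=np.append((np.atleast_2d(uv)-s.c)/s.f*[1,-1],-np.ones((len(np.atleast_2d(uv)),1)),axis=1); return d@s.R.T
    def on(s,uv,z):
        d=s.ray(uv); return s.o+d*((z-s.o[2])/d[:,2])[:,None]
    def proj(s,P):
        q=(np.atleast_2d(P)-s.o)@s.R; return q[:,:2]/-q[:,2:]*[1,-1]*s.f+s.c
T=Cam('top');S=Cam('scene')
def tri(ut,us):
    d1=T.ray(ut)[0];d2=S.ray(us)[0];A=np.stack([d1,-d2],1)
    t=np.linalg.lstsq(A,S.o-T.o,rcond=None)[0];a=T.o+t[0]*d1;b=S.o+t[1]*d2
    return (a+b)/2,np.linalg.norm(a-b)
E
python3 - <<'E'
from h import *
for n,(a,b,c,d) in dict(top=(165,135,445,290),scene=(160,140,440,345)).items():
    i=cv2.imread(f'pics/{n}0.png')
    cv2.imwrite(f'pics/{n}0c.png',cv2.resize(i[b:d,a:c],None,fx=2.85,fy=2.85,interpolation=cv2.INTER_CUBIC))
print(T.on([[315,410],[214,202],[381,168],[328,216]],0.05), S.proj([[0,0,0]]),T.proj([[0,0,0]]))
E
```

```text
[[ 3.32284661e-02 -4.86559421e-04  5.00000000e-02]
 [ 5.89662964e-01  2.39613425e-01  5.00000000e-02]
 [ 6.60275109e-01 -2.33523835e-01  5.00000000e-02]
 [ 5.31290354e-01 -7.32970583e-02  5.00000000e-02]] [[411.22738715 172.56577496]] [[314.52497359 419.98184482]]
```

View pics/top0c.png

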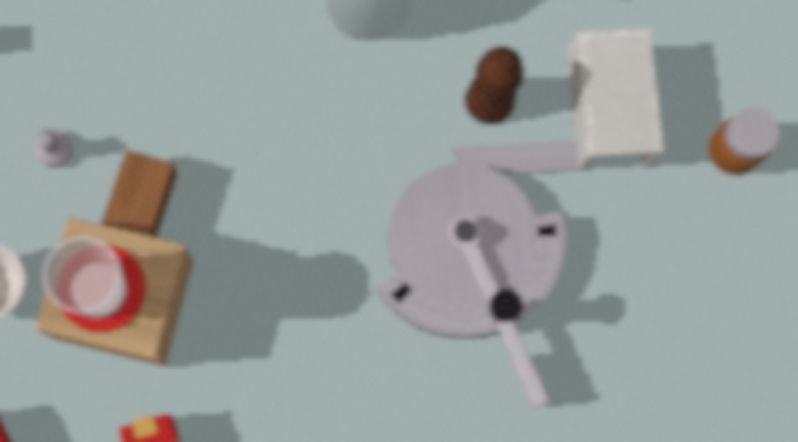

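View pics/scene0c.png

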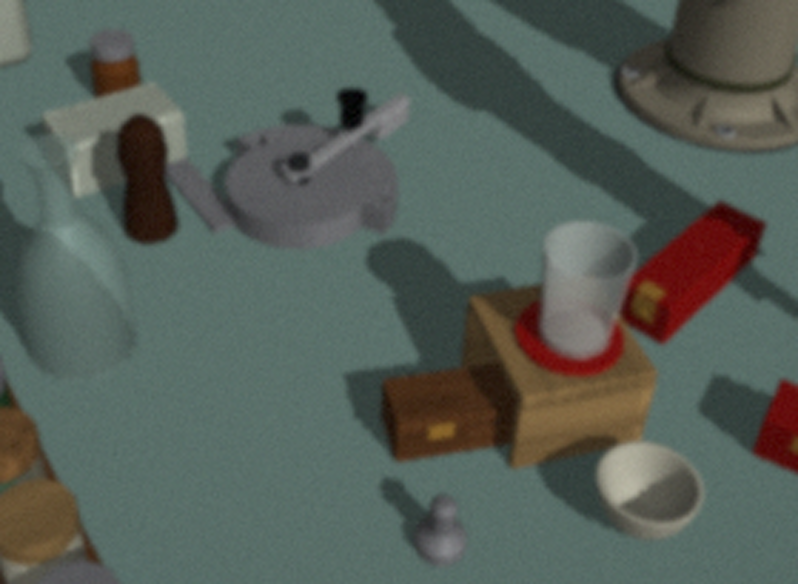

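```bash
python3 - <<'E'
from h import *
t=np.mean([read_camera('top').astype(float) for _ in range(6)],0);s=np.mean([read_camera('scene').astype(float) for _ in range(6)],0)
np.savez('avg.npz',t=t,s=s)
def crop(i,x,y,w,h,k):
    c=cv2.resize(i[y:y+h,x:x+w],None,fx=k,fy=k,interpolation=cv2.INTER_CUBIC)
    c=np.clip(c*1.2,0,255).astype(np.uint8)[:,:,::-1].copy()
    for j in range(0,w,10): cv2.putText(c,str(x+j),(j*k,8),0,.3,(0,255,255));cv2.line(c,(j*k,8),(j*k,14),(0,255,255))
    for j in range(10,h,10): cv2.putText(c,str(y+j),(0,j*k+4),0,.3,(0,255,255))
    return c
a=np.hstack([crop(t,360,138,50,50,8),crop(t,175,180,50,50,8)])
b=np.hstack([crop(s,170,165,100,50,4),crop(s,285,225,100,50,4)])
b=np.hstack([crop(s,170,162,57,28,7)[:190,:399],np.zeros((190,1,3),np.uint8),crop(s,290,262,57,28,7)[:190,:400]])
cv2.imwrite('pics/q.png',np.vstack([a[:, :800],b[:,:800]]))
print(T.on([[294,140]],0),T.on([[183,189]],0))
E
```

```text
Traceback (most recent call last):
ValueError: all the input array dimensions except for the concatenation axis must match exactly, but along dimension 1, the array at index 0 has size 800 and the array at index 1 has size 799
```

```bash
cat > crop.py <<'E'
from h import *
def crop(i,x,y,w,h,k):
    c=cv2.resize(i[y:y+h,x:x+w],None,fx=k,fy=k,interpolation=cv2.INTER_CUBIC)
    c=np.clip(c*1.2,0,255).astype(np.uint8)[:,:,::-1].copy()
    for j in range(0,w,10): cv2.putText(c,str(x+j),(j*k,8),0,.3,(0,255,255));cv2.line(c,(j*k,8),(j*k,14),(0,255,255))
    for j in range(10,h,10): cv2.putText(c,str(y+j),(0,j*k+4),0,.3,(0,255,255))
    return c
E
python3 - <<'E'
from crop import *
z=np.load('avg.npz');t,s=z['t'],z['s']
a=np.hstack([crop(t,360,138,50,50,8),crop(t,175,180,50,50,8)])
b=np.hstack([crop(s,170,165,50,25,8),crop(s,290,263,50,25,8)])
cv2.imwrite('pics/q.png',np.vstack([a,b]))
print(T.on([[294,140]],0),T.on([[183,189]],0))
E
```

```text
[[0.77705002 0.00374584 0.        ]] [[0.6460789  0.33492704 0.        ]]
```

View pics/q.png

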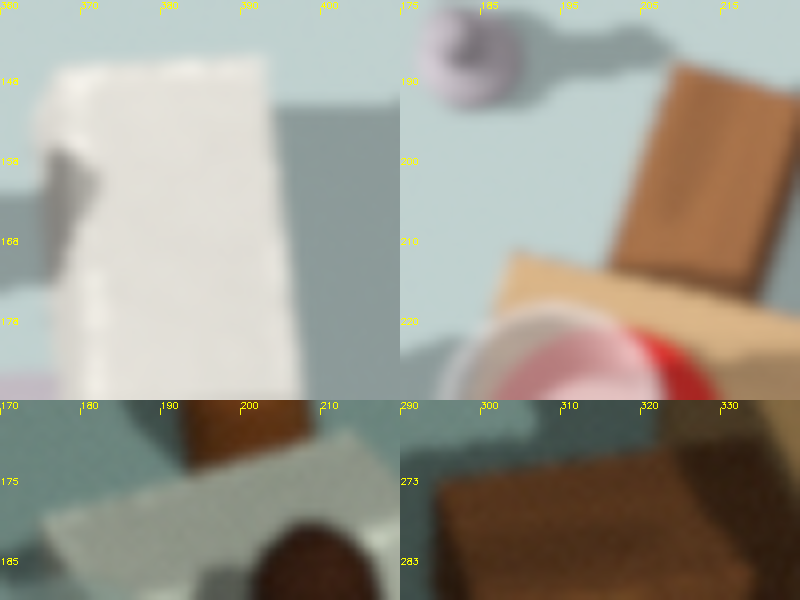

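```bash
python3 - <<'E'
from h import *
from scipy.optimize import least_squares
z=np.load('avg.npz');t,s=z['t'],z['s']
def dark(i,x,y,r,th):
    g=i.max(2)[y-r:y+r+1,x-r:x+r+1];w=np.clip(th-g,0,None)
    yy,xx=np.mgrid[y-r:y+r+1,x-r:x+r+1];return np.array([(w*xx).sum(),(w*yy).sum()])/w.sum(),(w>0).sum()
def C(x,y): return 165+x/2.85,135+y/2.85
for n,(x,y),zz in (('post',C(466,230),.056),('hole',C(547,231),.03),('hole3',C(401,292),.03),('knob',C(506,305),.088)):
    u,k=dark(t,round(x),round(y),5,100);print(n,u.round(2),k,T.on([u],zz)[0].round(4))
for n,(x,y) in (('spost',(160+298/2.85,140+162/2.85)),('sknob',(160+352/2.85,140+97/2.85))):
    u,k=dark(s,round(x),round(y),5,60);print(n,u.round(2),k, S.on([u],.056)[0].round(4),S.on([u],.088)[0].round(4))
# edge profiles of bridge in top: per row, gradient positions
g=t.sum(2)/3
def edge(p,i): # subpixel 1-d edge in profile p near index i
    d=np.abs(np.diff(p));lo=max(i-3,0);w=d[lo:i+4]**2;return (w*(np.arange(lo,lo+len(w))+.5)).sum()/w.sum()
R_=[];
for r in range(150,186,2):
    p=g[r,385:408];i=int(np.argmax(np.abs(np.diff(p))));R_.append((385+edge(p,i),r))
R_=np.array(R_);print('right',np.polyfit(R_[:,1],R_[:,0],1));
B=[]
for c in range(371,391,2):
    p=g[140:152,c];i=int(np.argmax(np.abs(np.diff(p))));B.append((c,140+edge(p,i)))
B=np.array(B);print('back',np.polyfit(B[:,0],B[:,1],1))
np.set_printoptions(linewidth=250)
print('rows x360..380');
for r in range(166,200,4): print(r,g[r,360:382].astype(int))
print('cols y184..200');
for c in range(368,402,4): print(c,g[180:200,c].astype(int))
E
```

```text
post [328.08 215.47] 28 [ 0.5316 -0.073   0.056 ]
hole [356.57 215.48] 14 [ 0.5321 -0.1554  0.03  ]
hole3 [305.37 237.26] 16 [ 0.479 -0.008  0.03 ]
knob [342.32 241.78] 94 [ 0.4519 -0.1015  0.088 ]
spost [264.1  196.26] 36 [ 0.5332 -0.0664  0.056 ] [ 0.5557 -0.027   0.088 ]
sknob [283.22 175.43] 78 [ 0.4287 -0.131   0.056 ] [ 0.4565 -0.0883  0.088 ]
right [1.15119761e-01 3.75911501e+02]
back [-4.46756537e-02  1.62280524e+02]
rows x360..380
166 [124 124 124 123 120 114 110 111 125 153 174 183 184 184 184 184 183 183 183 183 184 183]
170 [124 124 124 124 122 117 114 126 153 173 182 184 184 184 184 185 185 184 184 184 184 184]
174 [144 150 156 159 159 160 163 169 174 180 186 191 190 186 183 183 184 184 184 184 184 184]
178 [169 169 169 168 168 167 169 173 175 179 186 193 193 190 187 185 185 185 185 184 184 184]
182 [169 169 169 169 169 169 171 174 175 178 184 190 191 188 186 185 185 186 186 185 185 186]
186 [160 159 159 160 159 159 161 167 173 178 186 194 195 191 188 187 187 185 185 184 185 185]
190 [158 158 158 158 158 159 160 165 169 169 161 149 140 136 135 133 132 131 129 128 127 127
[... 278 characters left out ...]
169 169 169]
372 [189 190 191 193 193 195 195 192 186 167 140 124 122 127 143 160 168 169 169 169]
376 [185 185 185 186 186 186 187 185 176 153 132 125 127 140 159 168 169 169 169 169]
380 [184 185 185 185 185 185 185 183 173 147 127 124 127 141 159 167 169 169 169 169]
384 [184 184 184 184 185 185 184 180 166 141 127 125 127 140 159 168 169 169 169 169]
388 [184 185 185 185 184 183 182 177 159 136 124 126 137 155 166 169 169 169 169 169]
392 [183 182 183 183 182 183 181 174 154 132 125 126 127 139 159 167 169 169 169 169]
396 [169 173 175 176 176 176 175 169 149 129 124 125 133 150 163 168 169 169 169 169]
400 [124 124 124 124 124 125 124 124 124 124 124 127 140 159 168 169 169 169 169 169]
```

```bash
python3 - <<'E'
from h import *
from scipy.optimize import least_squares
def yaw(a): return np.degrees(np.arctan2(a[1],a[0]))
r=T.on([[375.91+.1151*y,y] for y in (150,186)],.061); b=T.on([[c,162.28-.0447*c] for c in (370,392)],.061)
f=T.on([[c,188.75-.047*(c-380)] for c in (374,396)],.061); l=T.on([[370.6,172],[371.6,186]],.061)
for n,a in zip('rbfl',(r,b,f,l)): print(n,a[:,:2].round(4),yaw(a[0]-a[1]))
# keeper pose from post,hole,hole3,knob
K=np.array([[-66,160],[-66,75],[-121,225],[-146,131]])/1e3
W=np.array([[.5316,-.073],[.5321,-.1554],[.479,-.008],[.4519,-.1015]])
g=lambda p:((K@np.array([[np.cos(p[2]),np.sin(p[2])],[-np.sin(p[2]),np.cos(p[2])]]))+p[:2]-W)
o=least_squares(lambda p:g(p).ravel(),[.6,-.23,0]);print(o.x,(g(o.x)*1e3).round(1))
# triangulated heights
print('post',tri([328.08,215.47],[264.1,196.26]),'knob',tri([342.32,241.78],[283.22,175.43]))
# bridge roof back-right / back corners scene vs top
print('roof corners',tri([393.6,144.8],[174.7,179]),)
E
```

```text
r [[ 0.7077 -0.2708]
 [ 0.6024 -0.2708]] -0.007700814534392626
b [[ 0.7243 -0.2068]
 [ 0.7235 -0.2692]] 89.280199288679
f [[ 0.5976 -0.2054]
 [ 0.5969 -0.2665]] 89.37175942106708
l [[ 0.6471 -0.2008]
 [ 0.6066 -0.1996]] -1.7515063471825745
[ 0.59767996 -0.23270857 -0.00486541] [[ 0.9  0.6]
 [-0.1 -2. ]
 [-1.2  0.9]
 [ 0.4  0.5]]
post (array([ 0.53122853, -0.07252717,  0.05200453]), np.float64(0.002814715913413971)) knob (array([ 0.45113944, -0.10094354,  0.08014568]), np.float64(0.0049070390820499625))
roof corners (array([ 0.71980648, -0.27160105,  0.06266728]), np.float64(0.005760499818926491))
```

```bash
python3 - <<'E'
from h import *
z=np.load('avg.npz');t,s=z['t'],z['s'];g=t[:,:,0]-0*t[:,:,2]
rb=t[:,:,0]-t[:,:,2]
np.set_printoptions(linewidth=250)
for r in range(192,216,3): print(r,g[r,198:232].astype(int))
L=[];Rr=[]
for r in range(192,210):
    p=rb[r,198:232]; 
    th=(p.max()*.97+p[:2].mean())/2; k=np.argmax(p>th); L.append((198+k-(p[k]-th)/(p[k]-p[k-1]),r))
L=np.array(L);pl=np.polyfit(L[:,1],L[:,0],1);print('L',pl,np.std(L[:,0]-np.polyval(pl,L[:,1])))
E_=[]
for c in range(212,223):
    p=rb[180:200,c];th=(p.max()+p[:4].mean())/2;k=np.argmax(p>th);E_.append((c,180+k-(p[k]-th)/(p[k]-p[k-1])))
E_=np.array(E_);pe=np.polyfit(E_[:,0],E_[:,1],1);print('E',pe)
a=T.on([[np.polyval(pl,y),y] for y in(192,209)],.044);b=T.on([[c,np.polyval(pe,c)] for c in(212,222)],.044)
yw=lambda d:np.degrees(np.arctan2(d[1],d[0]))
print(a,yw(a[0]-a[1]));print(b,yw(b[0]-b[1]))
y=np.linalg.solve([[1,-pl[0]],[-pe[0],1]],[pl[1],pe[1]]);print('TL corner px',y,T.on([y],.044))
# riser roof front edge
E=[]
for c in list(range(188,198))+list(range(220,228)):
    p=rb[205:226,c] if c<200 else rb[205:226,c]
    if c<200:
        th=(p.max()+p[:3].mean())/2;k=np.argmax(p>th);E.append((c,205+k-(p[k]-th)/(p[k]-p[k-1])))
E=np.array(E);p=np.polyfit(E[:,0],E[:,1],1);q=T.on([[c,np.polyval(p,c)] for c in(188,197)],.08);print('riser front',q,yw(q[0]-q[1]))
E
```

```text
192 [160 160 160 160 160 160 160 158 153 146 141 139 135 131 128 129 130 132 134 137 140 140 140 140 140 136 129 118 112 114 116 117 117 118]
195 [160 160 160 160 160 160 159 156 149 142 139 135 131 129 129 131 132 134 137 140 139 139 139 140 138 131 115  94  92 104 114 116 116 117]
198 [160 160 160 160 160 160 157 151 143 138 134 131 129 129 129 131 134 138 140 140 139 139 139 138 131 114  92  85  94 108 114 116 117 117]
201 [159 160 159 160 159 157 151 143 139 136 133 130 129 129 132 135 138 140 140 138 138 139 138 131 113  92  85  94 107 115 117 117 117 117]
204 [160 160 160 159 156 150 143 139 137 133 130 129 130 133 137 140 141 140 137 138 137 137 130 114  92  84  94 107 114 116 117 117 117 116]
207 [159 160 159 155 149 142 140 140 138 135 133 134 136 139 141 141 140 137 137 137 137 129 112  91  84  94 107 114 117 117 116 117 116 117]
210 [159 159 154 146 139 138 139 140 140 139 138 139 140 141 141 139 137 136 136 135 129 112  89  83  94 107 114 116 116 117 116 117 117 116]
213 [163 157 147 135 125 121 119 117 115 114 114 114 115 117 121 125 126 127 127 123 109  89  83  94 107 114 117 116 117 117 117 117 117 117]
L [ -0.33202258 270.9850309 ] 0.1032783877294733
E [  0.28622888 127.59831488]
[[0.62108565 0.25852871 0.044     ]
 [0.5731726  0.27542969 0.044     ]] -19.429920509124777
[[0.63108616 0.24489942 0.044     ]
 [0.62111344 0.21711867 0.044     ]] 70.25289432993534
TL corner px [208.77837173 187.3567145 ] [[0.63430488 0.25386573 0.044     ]]
riser front [[0.56014074 0.30657405 0.08      ]
 [0.55540505 0.28234956 0.08      ]] 78.93865143246914
```

```bash
python3 - <<'E'
from h import *
print(tri([208.8,187.4],[298,285]), S.proj([.6343,.2539,.044]))
m=(T.on([[204.25,201]],.044)+T.on([[222.1,201]],.044))[0]/2
ax=np.array([np.cos(np.radians(-19.6)),np.sin(np.radians(-19.6))]);n=np.array([-ax[1],ax[0]])
d=T.on([[204.25,201]],.044)[0]-T.on([[222.1,201]],.044)[0];print('mid',m,'width',d[:2]@n)
e=np.array([.6263,.2315])  # on end edge approx
end=T.on([[217,.28623*217+127.598]],.044)[0][:2]
c=m[:2]+ax*((end-m[:2])@ax);print('end centre',c,'box centre',c-.085*ax)
# riser face distance
q=np.array([.5578,.2945]);rx=np.array([np.cos(np.radians(-11.5)),np.sin(np.radians(-11.5))]);print('end beyond riser face',(c-q)@rx)
print('decanter',T.on([[294,133]],0),'stopper',(T.on([[183.5,189]],0)[0][:2]-c)@ax,(T.on([[183.5,189]],0)[0][:2]-c)@n)
# test ik for poses
from scipy.spatial.transform import Rotation as R
for x,y,w in((c[0]-.03*ax[0],c[1]-.03*ax[1],-19.6),(.44,-.2345,0),(.577,-.2345,0)):
  for k in(90,-90): print(k,ik([x,y,.016],(R.from_euler('z',w+k,degrees=True)*R.from_euler('x',180,degrees=True)).as_quat()))
print((R.from_quat(current_tcp_rot())).as_matrix().round(2))
E
```

```text
(array([0.63304557, 0.25183716, 0.05162548]), np.float64(0.002653697803721276)) [[298.51097607 288.39345128]]
mid [0.59414566 0.24262359 0.044     ] width 0.04787282803712449
end centre [0.6261746 0.2312186] box centre [0.54609972 0.25973198]
end beyond riser face 0.07961824076832921
decanter [[0.79907194 0.00232675 0.        ]] stopper -0.015633367741072303 0.10298235970912387
90 [-0.64802104  0.59925131  0.30235071  1.55063734 -0.19815183  1.02197144
  0.93714375]
-90 [-1.20208648  1.07313821  1.34676449  1.57599739 -1.06336033  1.37179037
 -1.64788194]
90 [-0.38087403  0.49096077  0.99702731  1.97735737 -0.50946598  0.94739764
  2.4435402 ]
-90 [-0.42718476  0.53110666  1.06861708  1.97866754 -0.56857173  0.9693835
 -0.64736531]
90 [-0.22930372  0.6793989   0.80533664  1.63291817 -0.54375772  1.06694268
  2.3060543 ]
-90 [-0.21424255  0.66968757  0.78069943  1.63227034 -0.52430144  1.06063158
 -0.84945511]
[[ 0.32  0.95 -0.  ]
 [ 0.95 -0.32  0.  ]
 [ 0.   -0.   -1.  ]]
```

```bash
cat >> h.py <<'E'
def ori(w): return (R.from_euler('z',w+90,degrees=True)*R.from_euler('x',180,degrees=True)).as_quat()
def st(m=''): print(m,'t',round(current_t(),2),'p',np.round(current_ee_pos(),4),'F',np.round(current_ft_force(),1),'gap',round(current_finger_gap(),3))
KO=np.array([.5972,-.2345]);KW=-.3
def kw(x,y,z):
    a=np.radians(KW);return [KO[0]+x*np.cos(a)-y*np.sin(a),KO[1]+x*np.sin(a)+y*np.cos(a),z]
E
python3 - <<'E'
from h import *
c=np.array([.6262,.2312]);a=np.radians(-19.6);ax=np.array([np.cos(a),np.sin(a)])
g=c-.024*ax;q=ori(-19.6)
print([ik([*(g+.11*ax),.17],q) is not None, ik(kw(-.039,-.015,.17),ori(KW)) is not None])
reach([*g,.24],q);st('above')
movel([*g,.020],max_speed=.2);st('down')
gripper_close(60);st('closed')
movel([*g,.023],max_speed=.05);st('up')
movel([*(g+.115*ax),.023],max_speed=.12);st('out')
for n in('scene','top'): cv2.imwrite(f'pics/{n}1.png',read_camera(n)[:,:,::-1])
s=cv2.imread('pics/scene1.png')[190:350,240:440];t=cv2.imread('pics/top1.png')[120:280,150:350]
cv2.imwrite('pics/c1.png',np.hstack([cv2.resize(s,None,fx=2,fy=2),cv2.resize(t,None,fx=2,fy=2)]))
E
```

```text
[True, True]
above t 2.64 p [0.6028 0.2411 0.2398] F [-0.5  1.1 -0.4] gap 0.999
down t 3.89 p [0.6045 0.2397 0.0214] F [ 1.3 -1.1 -0.9] gap 0.998
closed t 4.33 p [0.6044 0.2396 0.0213] F [-1.7 -0.2  5.8] gap 0.556
up t 4.58 p [0.6035 0.2391 0.0229] F [ 0.5  0.9 -1.8] gap 0.56
out t 5.68 p [0.7114 0.2012 0.0229] F [ 0.  -0.2 -2.2] gap 0.554
```

View pics/c1.png

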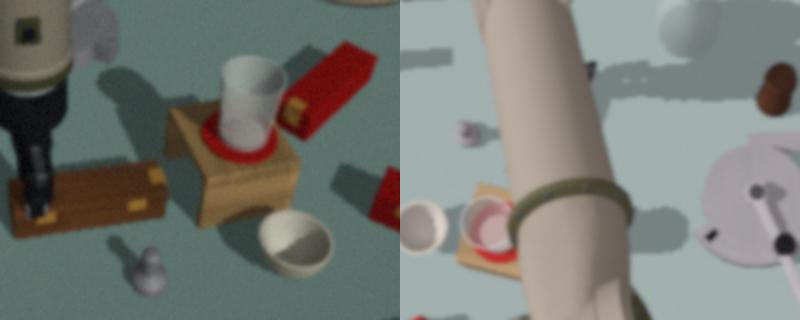

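```bash
python3 - <<'E'
from h import *
p=current_ee_pos();q=ori(-19.6)
movel([p[0],p[1],.175],max_speed=.2);st('lift')
movel([.60,.10,.175],ori(-10),max_speed=.25)
movel(kw(-.039,-.015,.175),ori(KW),max_speed=.25);st('over')
movel(kw(-.039,-.015,.05),max_speed=.2)
movel(kw(-.039,-.015,.0225),max_speed=.06);st('down')
cv2.imwrite('pics/scene2.png',read_camera('scene')[:,:,::-1])
s=cv2.imread('pics/scene2.png')[120:280,140:340]
cv2.imwrite('pics/c2.png',cv2.resize(s,None,fx=3,fy=3))
E
```

```text
lift t 6.69 p [0.7105 0.2014 0.1733] F [-0.7 -0.  -3.4] gap 0.561
over t 9.0 p [ 0.5587 -0.2476  0.1748] F [-0.7 -0.1 -1.6] gap 0.557
down t 10.38 p [ 0.5578 -0.2492  0.022 ] F [ 0.2 -0.5 -1.7] gap 0.564
```

View pics/c2.png

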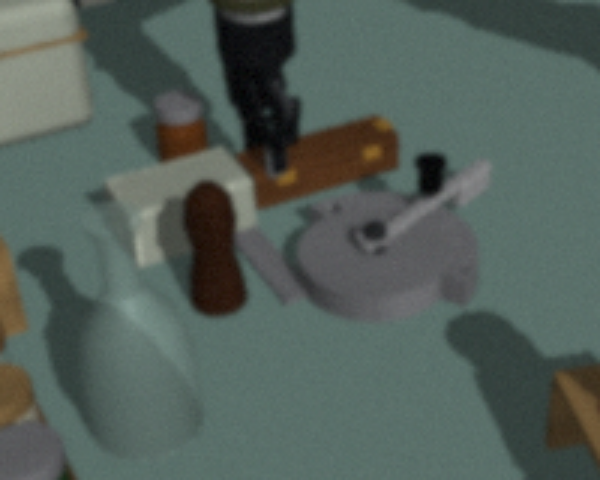

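```bash
python3 - <<'E'
from h import *
movel(kw(-.039,-.015,.0205),max_speed=.05);st('set')
let_go();st('open')
movel(kw(-.039,-.015,.13),max_speed=.2)
reach(kw(-.139,-.24,.16),ori(KW));st('aside')
t=np.mean([read_camera('top').astype(float) for _ in range(6)],0);np.save('t3.npy',t)
from crop import crop
cv2.imwrite('pics/c3.png',crop(t,320,135,110,110,5))
E
```

```text
set t 10.68 p [ 0.5584 -0.2495  0.0213] F [-1.7  1.   5.2] gap 0.559
open t 11.15 p [ 0.5581 -0.2493  0.0204] F [-0.1 -0.4  0.1] gap 1.001
aside t 12.82 p [ 0.4585 -0.4716  0.1589] F [ 0.8  0.7 -0.4] gap 1.001
```

View pics/c3.png

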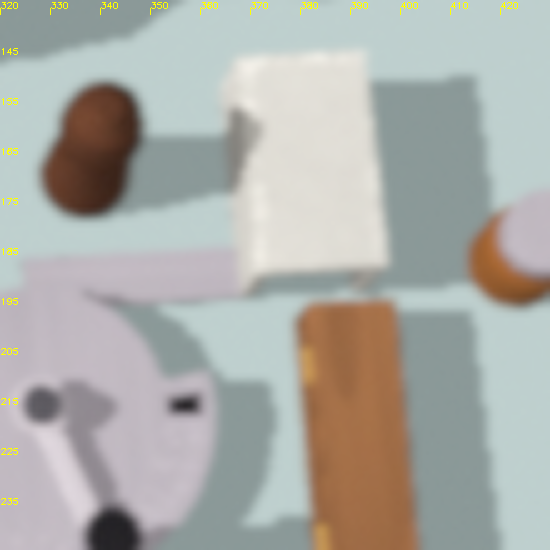

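```bash
python3 - <<'E'
from h import *
t=np.load('t3.npy');rb=t[:,:,0]-t[:,:,2];g=t.mean(2)
def cross(p,th): # last crossing from high to below
    k=np.where(p>th)[0][-1];return k+(p[k]-th)/(p[k]-p[k+1])
np.set_printoptions(linewidth=250)
print(rb[225,375:412].astype(int));print(rb[188:204,390].astype(int))
L=[];Q=[]
for r in range(200,262,2):
    p=rb[r,375:420];th=(np.median(p[15:22])+p[-4:].mean())/2;L.append((375+cross(p,th),r))
    k=np.argmax(p>th);Q.append((375+k-(p[k]-th)/(p[k]-p[k-1]),r))
yw=lambda d:np.degrees(np.arctan2(d[1],d[0]))
for n,A in(('R',L),('Lft',Q)):
    A=np.array(A);pr=np.polyfit(A[:,1],A[:,0],1);s=np.abs(A[:,0]-np.polyval(pr,A[:,1]));pr=np.polyfit(A[s<.4,1],A[s<.4,0],1)
    w=T.on([[np.polyval(pr,y),y] for y in(200,262)],.044);print(n,w.round(4),yw(w[0]-w[1]),s.max())
e=[]
for c in range(383,396):
    p=rb[188:206,c];th=(p.max()+p[2:6].min())/2;k=np.argmax(p>th);e.append(188+k-(p[k]-th)/(p[k]-p[k-1]))
w=T.on([[383,e[0]],[389,e[6]],[395,e[-1]]],.044);print('end',w.round(4))
B=[]
for r in range(150,186,2):
    p=g[r,385:408];th=(p[:3].mean()+p[-4:].mean())/2;B.append((385+cross(p,th),r))
B=np.array(B);pr=np.polyfit(B[:,1],B[:,0],1);w=T.on([[np.polyval(pr,y),y] for y in(150,186)],.061);print('bridge R',w.round(4),yw(w[0]-w[1]))
E
```

```text
[-13 -13 -13 -12  -9   3  27  56  70  73  74  74  75  77  77  77  76  76  77  77  76  76  74  74  72  63  38   8  -7 -10 -10 -11 -11 -11 -11 -11 -11]
[ 7  3  0  0  0 -5  1 29 64 73 74 73 73 74 73 73]
R [[ 0.5662 -0.2753  0.044 ]
 [ 0.3931 -0.2714  0.044 ]] -1.2851695781335266 14.08854896242002
Lft [[ 0.5695 -0.2193  0.044 ]
 [ 0.3964 -0.2163  0.044 ]] -1.0160261261822516 8.778043106573875
end [[ 0.5824 -0.2322  0.044 ]
 [ 0.5819 -0.249   0.044 ]
 [ 0.582  -0.2659  0.044 ]]
bridge R [[ 0.7077 -0.2707  0.061 ]
 [ 0.6024 -0.2709  0.061 ]] 0.12800221324030117
```

```bash
python3 - <<'E'
from h import *
q=ori(-1.1);g=[.442,-.2465]
reach([*g,.13],q);st()
movel([*g,.0205],max_speed=.15);st('down')
gripper_close(60);st('closed')
z=current_ee_pos()[2]+.0015
x0=.442-KO[0]
movel([*g,z],max_speed=.05)
movel(kw(x0,0,z),ori(KW),max_speed=.05);st('aligned')
cv2.imwrite('pics/scene4.png',read_camera('scene')[:,:,::-1])
for d in (.02,.04,.06,.08,.10):
    movel(kw(x0+d,0,z),max_speed=.06);st(d);F=current_ft_force()
    if np.hypot(*F[:2])>8: print('contact');break
E
```

```text
t 14.04 p [ 0.4424 -0.248   0.1307] F [ 0.1 -0.8  0. ] gap 1.0
down t 14.93 p [ 0.4425 -0.2473  0.0212] F [-0.3  0.1 -0.9] gap 0.998
closed t 15.38 p [ 0.4427 -0.2468  0.0217] F [-2.3  0.9  7.2] gap 0.557
aligned t 16.03 p [ 0.4421 -0.233   0.0231] F [-0.6 -0.5 -0.9] gap 0.562
0.02 t 16.57 p [ 0.4623 -0.2339  0.023 ] F [ 0.2  0.5 -1.8] gap 0.562
0.04 t 17.05 p [ 0.4823 -0.2339  0.0231] F [-1.   0.  -1.6] gap 0.56
0.06 t 17.53 p [ 0.5023 -0.234   0.0231] F [-0.5  0.6 -2. ] gap 0.559
0.08 t 18.02 p [ 0.5223 -0.2341  0.0231] F [ 0.4 -0.6 -1.1] gap 0.56
0.1 t 18.5 p [ 0.5423 -0.2342  0.0231] F [ 0.1  0.1 -1.8] gap 0.556
```

```bash
python3 - <<'E'
from h import *
x0=.442-KO[0]
movel(kw(x0+.125,0,.0231),max_speed=.06);st()
movel(kw(x0+.125,0,.0216),max_speed=.05);st('low')
d=.125
while d<.150:
    d+=.0015;movel(kw(x0+d,0,.0216),max_speed=.04);F=current_ft_force()
    if F[0]<-9: break
st(('contact',d))
cv2.imwrite('pics/scene5.png',read_camera('scene')[:,:,::-1])
s=cv2.imread('pics/scene5.png')[130:230,150:310]
cv2.imwrite('pics/c5.png',cv2.resize(s,None,fx=4,fy=4))
E
```

```text
t 19.07 p [ 0.567  -0.2344  0.0229] F [ 0.4  0.7 -1.3] gap 0.555
low t 19.32 p [ 0.5669 -0.2346  0.0219] F [-0.2 -0.7  1.2] gap 0.558
('contact', 0.137) t 21.32 p [ 0.5763 -0.2347  0.0218] F [-14.2   2.3  14.6] gap 0.557
```

View pics/c5.png

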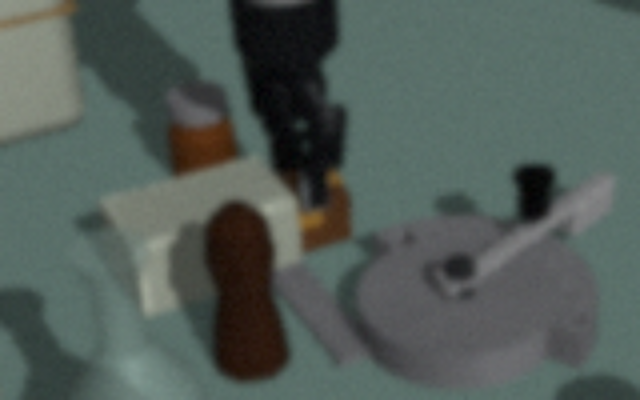

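```bash
python3 - <<'E'
from h import *
let_go();st('open')
p=current_ee_pos();movel([p[0],p[1],.15],max_speed=.2);st('up')
reach(kw(-.145,-.20,.17),ori(KW))
t=np.mean([read_camera('top').astype(float) for _ in range(6)],0);np.save('t6.npy',t)
from crop import crop
cv2.imwrite('pics/c6.png',crop(t,320,135,110,110,5))
q0=current_joint_positions();print(q0.round(2))
def pose(phi,z,r=.085,j=0): # phi arm angle
    a=np.radians(-160)+phi
    return kw(-.066+r*np.cos(a),.160+r*np.sin(a),z),ori(KW+np.degrees(a)+j)
for j in(0,180,90,-90):
    for phi in(0,.6,1.222):
        s=ik(*pose(phi,.08,j=j));print(j,phi,None if s is None else s.round(2))
E
```

```text
open t 21.83 p [ 0.5793 -0.2342  0.0215] F [-0.1  0.8  0.4] gap 1.002
up t 22.62 p [ 0.5787 -0.2339  0.1487] F [ 0.6  0.4 -0.2] gap 1.003
[ 0.34  0.44  0.52  1.46 -0.22  1.3   2.44]
0 0 [-0.64  0.21  0.89  2.01 -0.2   1.01 -0.88]
0 0.6 [-0.47  0.31  0.82  1.91 -0.26  1.04 -0.16]
0 1.222 [-0.33  0.41  0.7   1.77 -0.3   1.07  0.48]
180 0 [-0.2   0.16  0.39  1.99 -0.07  1.    2.14]
180 0.6 [-0.03  0.24  0.3   1.89 -0.08  1.02  2.81]
180 1.222 [ 1.04  0.58 -1.07  1.71  0.54  1.19  2.96]
90 0 [-0.37  0.17  0.58  2.   -0.11  1.    0.61]
90 0.6 [-0.23  0.26  0.53  1.9  -0.15  1.02  1.3 ]
90 1.222 [-0.13  0.36  0.45  1.76 -0.18  1.06  1.95]
-90 0 [-0.96  0.46  1.38  2.01 -0.52  1.09 -2.15]
-90 0.6 [-0.8   0.61  1.37  1.92 -0.66  1.17 -1.38]
-90 1.222 [-0.56  0.54  1.06  1.78 -0.51  1.13 -0.91]
```

View pics/c6.png

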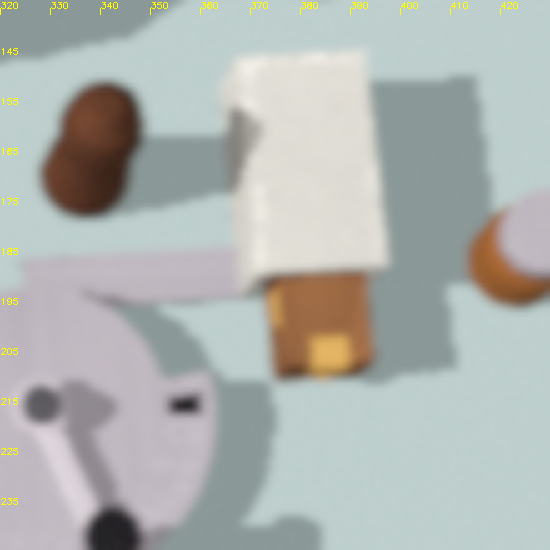

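```bash
cat >> h.py <<'E'
PV=np.array([.5318,-.073])
def pose(phi,z,r=.085):
    a=np.radians(-160+KW)+phi
    return [PV[0]+r*np.cos(a),PV[1]+r*np.sin(a),z],ori(np.degrees(a))
E
python3 - <<'E'
from h import *
print('catch end',T.on([[386,209]],.044),'px for home',T.proj([kw(-.05,0,.044)]))
p,q=pose(0,.15);reach(p,q);st('above')
p,q=pose(0,.064);print(p);movel(p,q,max_speed=.15);st('down')
gripper_close(80);st('closed');pause(.2);st()
cv2.imwrite('pics/scene7.png',read_camera('scene')[:,:,::-1])
s=cv2.imread('pics/scene7.png')[130:230,150:310]
cv2.imwrite('pics/c7.png',cv2.resize(s,None,fx=4,fy=4,interpolation=2))
E
```

```text
catch end [[ 0.54275103 -0.23642652  0.044     ]] px for home [[385.0470146  207.48684722]]
above t 26.76 p [ 0.4518 -0.1019  0.1501] F [-0.1 -0.1  1.4] gap 1.0
[np.float64(0.4517750036909768), np.float64(-0.10165309696596198), 0.064]
down t 27.48 p [ 0.4522 -0.102   0.0646] F [ 0.6 -0.5 -0. ] gap 0.998
closed t 28.07 p [ 0.4521 -0.1012  0.0649] F [-3.8  2.2 11.9] gap 0.322
 t 28.27 p [ 0.4521 -0.1012  0.0649] F [-3.9  1.6 12.1] gap 0.326
```

View pics/c7.png

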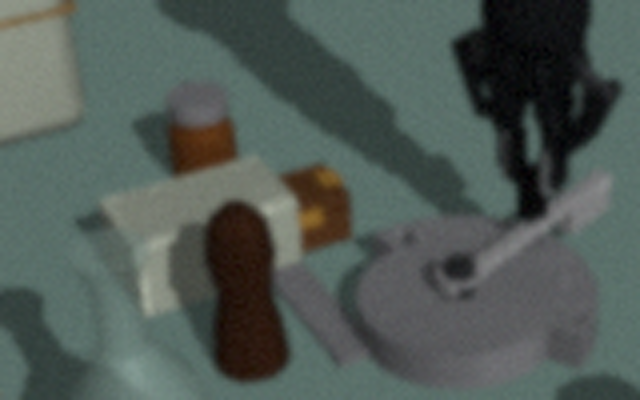

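```bash
python3 - <<'E'
from h import *
t=np.load('t6.npy');print((t[:,:,0]-t[:,:,2])[198:216,379].astype(int),t.mean(2)[198:216,379].astype(int), T.proj([kw(-.05,0,.044),kw(-.05,0,0)]))
p,q=pose(0,.0645);
for z in (.0695,.0745,.0795):
    movel([p[0],p[1],z],q,max_speed=.04);st(z)
cv2.imwrite('pics/scene8.png',read_camera('scene')[:,:,::-1])
phi=0
for phi in (.06,.2):
    movel(*pose(phi,.0795),max_speed=.06);st(phi)
E
```

```text
[ 72  72  72  72  72  71  70  70  69  64  52  36  11  -4 -11 -12 -13 -13] [ 91  91  90  89  89  89  89  88  87  80  65  65 100 140 161 166 167 167] [[385.0470146  207.48684722]
 [381.9067975  210.86432056]]
0.0695 t 28.61 p [ 0.4518 -0.1012  0.0694] F [ 1.7  1.2 -6.9] gap 0.324
0.0745 t 28.88 p [ 0.4518 -0.1015  0.0744] F [ 3.   1.  -8.2] gap 0.322
0.0795 t 29.16 p [ 0.4518 -0.1015  0.0793] F [  4.1   1.8 -10.8] gap 0.325
0.06 t 29.46 p [ 0.4537 -0.1063  0.0792] F [  5.    2.1 -11. ] gap 0.323
0.2 t 29.81 p [ 0.4593 -0.1168  0.0792] F [  5.5   3.6 -10.5] gap 0.323
```

```bash
python3 - <<'E'
from h import *
for phi in (.4,.6,.8,1.0,1.15,1.222):
    movel(*pose(phi,.0795),max_speed=.07);st(phi)
    if np.hypot(*current_ft_force()[:2])>20: print('stop');break
s=read_camera('scene')[130:230,150:310,::-1]
cv2.imwrite('pics/c9.png',cv2.resize(s,None,fx=4,fy=4,interpolation=2))
E
```

```text
0.4 t 30.2 p [ 0.4696 -0.13    0.0791] F [  5.4   3.4 -10.3] gap 0.32
0.6 t 30.59 p [ 0.4823 -0.141   0.079 ] F [  5.4   3.4 -10. ] gap 0.32
0.8 t 30.98 p [ 0.4968 -0.1493  0.0788] F [ 4.7  4.4 -9.7] gap 0.326
1.0 t 31.38 p [ 0.5128 -0.1545  0.0786] F [ 4.1  5.3 -9.5] gap 0.324
1.15 t 31.71 p [ 0.5253 -0.1563  0.0785] F [  2.7   5.6 -10.5] gap 0.324
1.222 t 31.96 p [ 0.5313 -0.1565  0.0785] F [  4.5   5.3 -10. ] gap 0.327
```

View pics/c9.png

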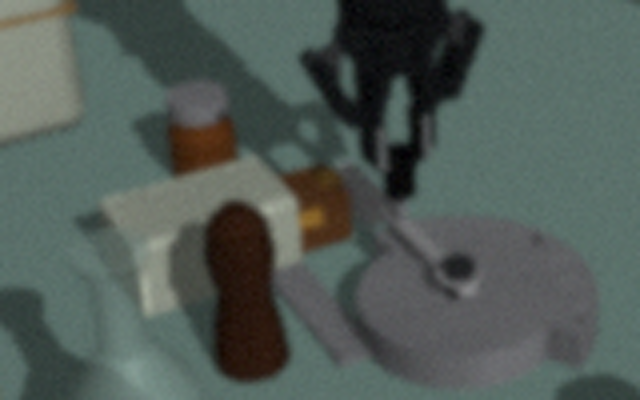

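```bash
python3 - <<'E'
from h import *
for z in (.076,.073,.070,.067,.0645):
    movel(*pose(1.222,z),max_speed=.04);st(z)
E
```

```text
0.076 t 32.26 p [ 0.5312 -0.1565  0.075 ] F [ 2.9  5.2 -9. ] gap 0.322
0.073 t 32.51 p [ 0.5313 -0.1565  0.0722] F [ 3.6  4.3 -7.9] gap 0.324
0.07 t 32.76 p [ 0.5314 -0.1565  0.0693] F [ 2.4  4.3 -6.4] gap 0.321
0.067 t 33.01 p [ 0.5315 -0.1565  0.0665] F [ 2.1  5.5 -6. ] gap 0.32
0.0645 t 33.26 p [ 0.5323 -0.1566  0.0651] F [2.6 6.6 1.7] gap 0.32
```

```bash
python3 - <<'E'
from h import *
from crop import crop
let_go();st('open')
p=current_ee_pos();movel([p[0],p[1],.16],max_speed=.15);st('up')
reach([.45,-.45,.2],ori(KW));pause(.3);st('away')
t=np.mean([read_camera('top').astype(float) for _ in range(6)],0);s=np.mean([read_camera('scene').astype(float) for _ in range(6)],0)
cv2.imwrite('pics/c10.png',np.hstack([crop(t,310,135,100,120,4),crop(s,170,130,100,120,4)]))
def dark(i,x,y,r,th):
    g=i.max(2)[y-r:y+r+1,x-r:x+r+1];w=np.clip(th-g,0,None)
    yy,xx=np.mgrid[y-r:y+r+1,x-r:x+r+1];return np.array([(w*xx).sum(),(w*yy).sum()])/w.sum()
k,_=pose(1.222,.088);ut=T.proj([k])[0];us=S.proj([k])[0]
# start: knob px vs predicted, for bias reference
k0,_=pose(0,.088);z=np.load('avg.npz')
for n,kk,tt,ss in(('start',k0,z['t'],z['s']),('now',k,t,s)):
    a=T.proj([kk])[0];b=S.proj([[*kk[:2],.075]])[0]
    da=dark(tt,*a.round().astype(int),6,100);db=dark(ss,*b.round().astype(int),7,60);X,e=tri(da,db);print(n,'top off',(da-a).round(2),'scene off',(db-b).round(2),'tri',X.round(4),e)
E
```

```text
open t 33.86 p [ 0.5313 -0.1582  0.0645] F [0.1 0.3 0.7] gap 1.002
up t 34.64 p [ 0.5308 -0.1579  0.1591] F [ 0.7  0.2 -0.7] gap 0.998
away t 36.74 p [ 0.4503 -0.4497  0.2   ] F [ 0.4 -0.1  0.1] gap 1.001
start top off [-0.08 -0.08] scene off [1.05 0.71] tri [ 0.4518 -0.1014  0.0736] 0.006038018906013836
now top off [-0.54 -0.09] scene off [0.44 0.67] tri [ 0.5327 -0.1576  0.0741] 0.004582652651030155
```

```bash
python3 - <<'E'
from h import *
z=np.load('avg.npz');t=np.mean([read_camera('top').astype(float) for _ in range(6)],0)
d=np.abs(t-z['t']).max(2)
for n,(x,y,r) in dict(stopper=(184,186,8),decanter=(294,125,18),jar=(427,185,12),mill=(338,165,14),ramekin=(161,234,14),tumbler=(198,235,14),bridge=(381,165,18)).items():
    print(n,d[y-r:y+r,x-r:x+r].max().round(),(d[y-r:y+r,x-r:x+r]>25).sum())
t6=np.load('t6.npy');print('box end',np.abs(t-t6).max(2)[190:207,373:392].max(), t.mean(2)[198:216,379].astype(int))
st();hand_in()
E
```

```text
stopper 4.0 0
decanter 4.0 0
jar 4.0 0
mill 4.0 0
ramekin 4.0 0
tumbler 4.0 0
bridge 4.0 0
box end 7.166666666666671 [ 91  90  90  89  89  89  87  86  83  74  60  63  90 120 130 132 129 122]
 t 37.64 p [ 0.45 -0.45  0.2 ] F [-0.1  1.1  0.1] gap 0.997
the job is handed in; nothing more can be done
```

The job is done and handed in at about 37.6 s of the 67 s allowed. The box is home under the bridge, and the swing arm's pin is in the next hole.

- **Box:** I drew it out of the riser by its plain end and set it down in front of the bridge. I regrasped it by the catch end and slid it in until it met the back wall with about 14 N. The catch end then lay in the top view where "fully home" predicts, to about 1 px (roughly 3 mm).
- **Swing arm:** I pulled the knob up about 15 mm, turned the arm anticlockwise by 1.222 rad and lowered the knob. The downward pull fell from about 10 N to 6 N with no catch on the plate. It then bottomed at the starting height, and I let go.
- **Last checks:** The knob stands within 1 mm of its starting height (74.1 mm against 73.6 mm) at the next hole, so the pin is fully down. The box end had not moved since it went home. In the top view the stopper, decanter, jar, mill, ramekin, tumbler and bridge showed no change.
- **Disagreements:** Rays from the two cameras missed each other by 3–6 mm. The heights I triangulated differed from the stated ones by up to 8 mm: 51.6 mm for the box top against 44 mm, 52 mm for the post against 56 mm, and about 80 mm for the knob top against 88 mm. I worked from the stated heights, wrist forces and views of parts against each other.
- **Not viewed:** The viewer's 12-picture limit was reached, so I checked the final state only by numbers from the images.

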